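# Swap a misplaced heat-sink plate and clip both plates home

### The arm

A 6-joint arm with a two-finger parallel gripper is mounted at the origin on a cart in front of the work surface, level with it; the furniture and walls round the work are solid. World frame = base frame: x ahead of the robot, y to its left, z up, the work surface at z = 0. Lengths are in m, angles in rad, forces in N, time in s.
With the tool pointing down it reaches from about 0.4 to 0.925 m from the base axis. Payload 3.4 kg.
Tool frame: the origin (TCP) lies between the finger pads; the fingertips stand 14 mm ahead of it and the grasp point (between the pads) lies 5 mm behind it; z points along the fingers, y is the line along which they close (so a half turn about z gives the same grasp; the last joint's range is limited). The gripper opens to 85 mm and grips with 20 to 120 N. Pads are 22 mm wide; open, the fingers measure 114 mm over their backs; the gripper's body (76 mm by 85 mm) begins 54 mm behind the grasp point. The pads swing forward as they close: fully open they stand 13 mm farther back than shut.
Start: joints at [-1.363, 0.307, 1.506, -0, 1.328, -0.073], TCP at [0.16, -0.552, 0.245] pointing down, gripper open.
Joint ranges: [-3.12, 3.12], [-1.05, 2.28], [0.14, 2.33], [-1.42, 4.57], [0.1, 2.73], [-2.68, 2.68]. Speed limits (rad/s): [2.57, 2.57, 3.14, 3.14, 3.14, 3.14].

### API

Orientations are given as a unit quaternion [w, x, y, z].
In Python, from plant import r gives the robot as it stands.
- The arm moves only by the tool carry_out, never from a script. Its argument "motion" is text: rows parted by semicolons, each of 7 numbers parted by spaces: the opening, from 0 (shut) to 1 (fully open), then the shift along the tool's x, y, z in cm, then the turn, a rotation vector about the tool's x, y, z in rad. In form: hand dx dy dz ax ay az; .... A call has 1 to 20 rows; each row shifts and turns the commanded pose from where the row before left it, along the tool's axes as they then stand; what a row does not reach is not made up. A row lasts 1/8 s, in which the tool goes at most 62.5 mm and 10.7 degrees, less where a joint would pass 70% of its speed; a pose out of reach is approached as far as the arm can. A call with a gripper value outside its range is refused whole. The fingers move at their own pace and stop on an object; "squeeze" is the grip in N (left out, the last holds). Time passes only in rows, so rows that do not move let the fingers close. It gives the time, the measured TCP pose, the force, the opening and the grip force at its end, in the units of the state.
- r.get_obs(): the state, without advancing time (a new reading comes with each control period).
- r.read_camera(name): name is "side" or "top"; returns a dict with "pixels" (400x640x3 uint8, red, green, blue), "fx", "fy", "cx", "cy" (pixels), "origin" and "orientation" of the camera in the world. Camera axes: x right, y up, looking along -z (the intrinsics and any distortion apply to the point x, -y, -z); pixel columns grow to the right and rows downward; lengths in m; the calibration is good to about 2 mm. A picture is of the moment at which its call begins. There is no depth.
- r.close_job(): hands the job in; it is judged then, once.
The state is a dict: "clock": time; "joint_positions": joint angles; "dq": joint speeds; "tau": joint torques, N m; "eef_pos": TCP position; "orientation": TCP orientation; "ft_force": force on the tool from outside, world axes, zero at the start; "ft_torque": the same for the moment, N m; "width": finger opening in m; "grasp_force": force on a finger pad.
Only numpy, scipy, OpenCV 4.12 (cv2) and the standard library are available. Lean on these libraries where they do the work, as an engineer would, in place of code of your own. Each camera call takes 0.05 s, during which the arm holds its last target. There are 200 camera calls.

### The job

The heat-sink plate with the narrow ears has been dropped into the wrong bracket, the one with the wide slots: move it to the bracket with the narrow slots, and fit the wide-eared plate from the bench into the wide-slotted bracket. Push each plate's ears straight down between the spring clips until the plate sits flat on the rests at the bottom of its bracket, then let go. Leave the two small bottles and the black power brick standing where they are.

Things in the scene. Friction and masses are not known exactly. Their poses are not given: they have to be found in the camera images.
- narrow_plate_mid (a point): middle of the narrow-eared bare aluminium plate, 17.5 mm above its underside; at the start loose in the wide-slotted bracket. Body 70 (x) x 46 (y) x 5 mm; at each x end an ear 15 mm wide (y), 5 thick, out to x = +-48 mm. To grip: an upright rib on top, 36 mm long (x), 12 thick (y), its top 35 mm above the underside. Fits either way round (half turn about z). z up.
- narrow_plate: the same narrow-eared plate, point at the centre of its underside, axes as for its middle; about 0.18 kg. Two black transistors lie on the body beyond the rib's ends (x 21 to 32 mm, y 7 to 20 mm, and point-mirrored), their tops 9.5 mm above the underside.
- wide_plate_mid (a point): middle of the wide-eared bare aluminium plate, 17.5 mm above its underside; at the start flat on the bench, any yaw. Body 70 (x) x 46 (y) x 5 mm; at each x end an ear 28 mm wide (y), 5 thick, out to x = +-48 mm. To grip: an upright rib on top, 36 mm long (x), 12 thick (y), its top 35 mm above the underside. Fits either way round (half turn about z). z up.
- wide_plate: the same wide-eared plate, point at the centre of its underside, axes as for its middle; about 0.18 kg. Two black transistors lie on the body beyond the rib's ends (x 21 to 32 mm, y 7 to 20 mm, and point-mirrored), their tops 9.5 mm above the underside.
- narrow_bracket_seat (a point): seat of the narrow-slotted bracket: centre of the plane of its two rests, 10 mm above the bench, on which a plate's underside lies when home (plate middle 17.5 mm above this point); x runs from cheek to cheek. The slots take 15 mm ears: rigid slots 26 mm wide, spring clips in them 11 mm apart at their noses (2.5 mm above this point), flaring evenly to 24 mm at the top.
- narrow_bracket: the same narrow-slotted bracket, underside centre: dark steel, fixed to the bench, 127 (x) x 62 (y) mm; cheeks at x = 39 to 49 mm on either side, 37 mm high, each with an upright slot open at the top. Open at the y sides. A plate has 4 mm end play; the cheeks' inner top edges are bevelled (3 mm). Each clip yields up to 4.5 mm (2.6 N with an ear in): the plate sticks and must be pushed down, rising to 7 to 12 N, over the last 7 mm.
- wide_bracket_seat (a point): seat of the wide-slotted bracket: centre of the plane of its two rests, 10 mm above the bench, on which a plate's underside lies when home (plate middle 17.5 mm above this point); x runs from cheek to cheek. The slots take 28 mm ears: rigid slots 39 mm wide, spring clips in them 24 mm apart at their noses (2.5 mm above this point), flaring evenly to 37 mm at the top.
- wide_bracket: the same wide-slotted bracket, underside centre: dark steel, fixed to the bench, 127 (x) x 62 (y) mm; cheeks at x = 39 to 49 mm on either side, 37 mm high, each with an upright slot open at the top. Open at the y sides. A plate has 4 mm end play; the cheeks' inner top edges are bevelled (3 mm). Clips as in the other: push with 7 to 12 N. Narrow ears drop in without touching them.
- power_brick: black power brick standing on end among the work, 32 x 50 mm, 130 mm tall with its cable stub; origin at the centre of its foot. Not to be moved or knocked over.
- oil_bottle: small upright oil bottle with a pointed cap, 29 mm across, 82 mm tall; stands at the back left, origin at the centre of its foot. Not to be moved.
- nozzle_bottle: white upright bottle with a nozzle, 34 mm across, 104 mm tall; stands behind the work, origin at the centre of its foot. Not to be moved.
Things that resemble listed ones, but are neither listed nor needed, are in the scene too. Leave any purple look-alike of the narrow_plate alone.

How it is judged:
By the outcome, as a careful person would: the job done as asked, in the order asked, and still so for the second after the job is handed in, with the robot touching nothing.
It also fails if it takes over 61 s, if anything falls off the work surface, if the arm or the gripper's body presses on something with over 40 N, if the wrist force passes 120 N, or if a joint passes its speed limit or range.

## Working session

There is one attempt and no reset: what is moved stays moved. The work goes in short steps, Python scripts to look and compute and a tool call to move; the robot and the scene stay as the last step left them, time stands still between calls to the robot, and variables do not carry over. Pictures are saved under pics/ and viewed, at most 10 in all, crops included, and the job is handed in when it is done.

Besides the shell and the picture viewer there is one more tool, called after "Request:" as name(argument=value, ...) on one line, values as JSON. carry_out: Moves the arm, as the interface text tells. Its arguments: {"type":"object","properties":{"motion":{"type":"string"},"squeeze":{"type":"number"}},"required":["motion"]}

```bash
mkdir -p pics; cat > h.py <<'E'
import numpy as np, cv2
from scipy.spatial.transform import Rotation as R
from plant import r
def shot(n,name):
    c=r.read_camera(n); cv2.imwrite(f'pics/{name}.png',c['pixels'][:,:,::-1]); 
    c2={k:v for k,v in c.items()}; np.save(f'pics/{name}.npy',c2,allow_pickle=True); return c
def load(name): return np.load(f'pics/{name}.npy',allow_pickle=True).item()
def rot(c):
    q=np.array(c['orientation']); return R.from_quat(q[[1,2,3,0]]) if q.size==4 else R.from_matrix(q)
def px2w(c,u,v,z):
    d=rot(c).apply([(u-c['cx'])/c['fx'],-(v-c['cy'])/c['fy'],-1]); o=np.array(c['origin'])
    return o+d*(z-o[2])/d[2]
def w2px(c,p):
    q=rot(c).inv().apply(np.array(p)-c['origin']); return np.stack([c['cx']+c['fx']*q[...,0]/-q[...,2],c['cy']-c['fy']*q[...,1]/-q[...,2]],-1)
def crop(name,x0,y0,x1,y1,k):
    i=cv2.imread(f'pics/{name}.png')[y0:y1,x0:x1]; cv2.imwrite(f'pics/{name}_c{x0}_{y0}.png',cv2.resize(i,None,fx=k,fy=k,interpolation=cv2.INTER_CUBIC))
E
python3 - <<'E'
from h import *
for n in('top','side'):
    c=shot(n,n+'0'); print({k:v for k,v in c.items() if k!='pixels'})
print(r.get_obs())
E
```

```text
{'fx': 365.51738622340133, 'fy': 365.51738622340133, 'cx': 315.3264275626679, 'cy': 197.5471412167256, 'origin': array([0.37641469, 0.03963923, 0.9553797 ]), 'orientation': array([-0.64575795, -0.06324984,  0.07936148,  0.75676805])}
{'fx': 363.6649472290681, 'fy': 363.6649472290681, 'cx': 316.50040187139234, 'cy': 199.38105329231362, 'origin': array([0.59369307, 0.83176377, 0.34242486]), 'orientation': array([0.01125229, 0.01284225, 0.57662393, 0.81683126])}
{'clock': 0.1, 'joint_positions': array([-1.36251555e+00,  3.07490377e-01,  1.50755326e+00, -2.02514598e-06,
        1.32840909e+00, -7.34919345e-02]), 'dq': array([ 1.38575825e-04, -4.35531695e-04, -2.53676085e-03,  7.43911137e-04,
       -6.74799989e-05,  7.58075734e-04]), 'tau': array([ 1.41610988e-03, -4.58528352e+01, -2.52607155e+01, -1.30420408e-04,
        5.50195284e-03, -1.70919758e-06]), 'eef_pos': array([ 0.15973766, -0.55173184,  0.24447365]), 'orientation': array([-9.27854666e-04,  9.90091460e-01,  1.40420925e-01, -6.36120577e-05]), 'ft_force': array([0.20195814, 0.42069112, 0.13876261]), 'ft_torque': array([ 0.02271802, -0.02077261, -0.03918835]), 'grasp_force': 0.0, 'width': 0.08557959366503566}
```

View pics/top0.png

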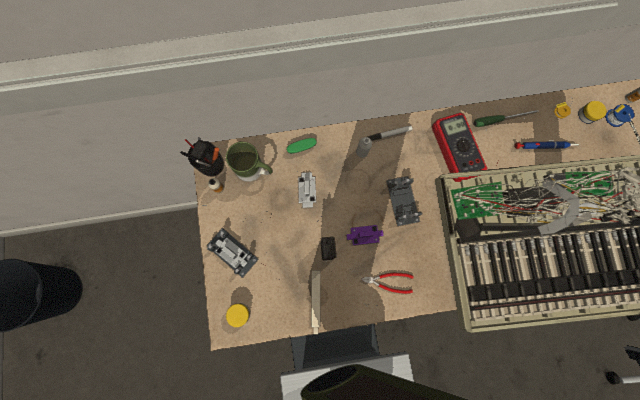

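View pics/side0.png

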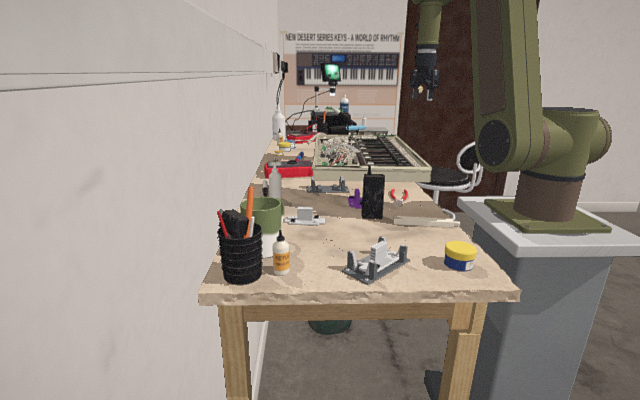

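The top view shows the filled bracket at (232,252), a bare plate on the bench at (307,189), the empty bracket at (403,200) and the brick at (328,247). It also shows a purple look-alike at (365,235), and the side view agrees. Candidates for the narrow plate are the silver one at (232,252), the silver one at (307,189) and the purple one at (365,235). By the description, the one in the bracket is the narrow plate and the one at (307,189) is the wide plate. I'll check this in a close crop.

```bash
python3 - <<'E'
from h import *
i=cv2.imread('pics/top0.png'); t=[]
for u,v in((232,252),(307,189),(403,200)):
    t.append(cv2.resize(i[v-33:v+33,u-29:u+29] if 0 else i[v-30:v+30,u-30:u+30],(400,400) if 0 else (264,264) if 0 else (390,390),interpolation=cv2.INTER_CUBIC))
cv2.imwrite('pics/cc.png',np.hstack(t[:2])); cv2.imwrite('pics/cd.png',t[2])
c=load('top0')
for u,v,z in((232,252,.01),(307,189,.0),(403,200,.01),(328,247,.1),(365,235,0)): print(px2w(c,u,v,z))
E
```

```text
[0.46069933 0.23556205 0.01      ]
[0.59638121 0.02050682 0.        ]
[ 0.52495108 -0.22514902  0.01      ]
[ 0.42899922 -0.00447895  0.1       ]
[ 0.45065055 -0.11038551  0.        ]
```

View pics/cc.png

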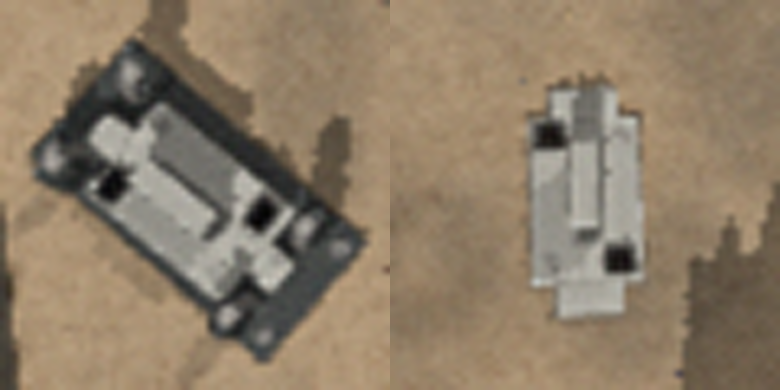

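View pics/cd.png

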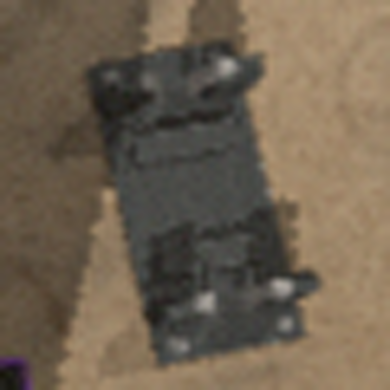

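Crops confirm it: the plate in the bracket has narrow ears, at crop (115,125) and (285,270). The bench plate has ears about 0.6 of its body width, so it is the wide one. Next I'll fit the poses from the corners and overlay the models in both views.

```bash
cat > fit.py <<'E'
from h import *
from scipy.optimize import least_squares
def pose(p,pts):
    pts=np.array(pts,float); c,s=np.cos(p[2]),np.sin(p[2])
    return np.c_[p[0]+c*pts[:,0]-s*pts[:,1],p[1]+s*pts[:,0]+c*pts[:,1],pts[:,2]]
def fit(c,m,px,p0):
    m=np.array(m)/1000
    f=lambda p:(w2px(c,pose(p,m))-px).ravel()
    s=least_squares(f,p0,loss='soft_l1'); return s.x,f(s.x).reshape(-1,2)
def plate(ear,z):
    e=ear/2; o=[(35,23),(35,e),(48,e),(48,-e),(35,-e),(35,-23),(-35,-23),(-35,-e),(-48,-e),(-48,e),(-35,e),(-35,23),(35,23)]
    rib=[(18,6),(18,-6),(-18,-6),(-18,6),(18,6)]
    return [np.array([(x,y,z+5) for x,y in o])/1000,np.array([(x,y,z+35) for x,y in rib])/1000]
def bracket(slot):
    L=[]
    for zz in(0,):L.append([(63.5,31,zz),(63.5,-31,zz),(-63.5,-31,zz),(-63.5,31,zz),(63.5,31,zz)])
    for s in(1,-1):
        for t in(1,-1):
            L.append([(s*39,t*slot/2,37),(s*49,t*slot/2,37),(s*49,t*31,37),(s*39,t*31,37),(s*39,t*slot/2,37)])
    return [np.array(l)/1000 for l in L]
def over(name,items,u,v,w,hh,k):
    c=load(name); i=cv2.imread(f'pics/{name}.png')[v-hh:v+hh,u-w:u+w]; i=cv2.resize(i,None,fx=k,fy=k,interpolation=cv2.INTER_CUBIC)
    for p,ls,col in items:
        for l in ls:
            q=(w2px(c,pose(p,l))-[u-w,v-hh]+.5)*k-.5
            cv2.polylines(i,[np.round(q*16).astype(int)],False,col,1,cv2.LINE_AA,4)
    return i
E
cat > run.py <<'E'
from fit import *
c=load('top0')
P=lambda a,u,v:(np.array(a)+.5)/6.5-.5+[u-30,v-30]
wp,e=fit(c,[(35,23,5),(35,-23,5),(-35,-23,5),(-35,23,5),(-48,14,5),(-48,-14,5)],P([(140,117),(248,115),(253,280),(140,287),(169,318),(235,314)],307,189),[.596,.02,0]);print(wp,np.abs(e).max())
npl,e=fit(c,[(35,23,15),(35,-23,15),(-35,-23,15),(-35,23,15),(-48,7.5,15),(-48,-7.5,15),(48,7.5,15)],P([(85,195),(160,103),(293,208),(213,300),(270,290),(293,262),(88,130)],232,252),[.46,.235,.9]);print(npl,np.abs(e).max())
wb,e=fit(c,[(63.5,-31,0),(-63.5,-31,0),(-63.5,31,0)],P([(130,40),(363,238),(262,358)],232,252),[.46,.235,.9]);print(wb,np.abs(e).max())
nb,e=fit(c,[(63.5,31,0),(-63.5,31,0),(-63.5,-31,0)],P([(88,68),(160,365),(303,335)],403,200),[.525,-.225,.2]);print(nb,np.abs(e).max())
np.save('p.npy',[wp,npl,wb,nb])
G,Rd,B=(0,255,0),(0,0,255),(255,80,0)
a=[(wp,plate(28,0),G)];b=[(npl,plate(15,10),G),(wb,bracket(39),Rd)];d=[(nb,bracket(26),Rd)]
top=[over('top0',x,u,v,28,28,4.75) for x,u,v in((b,232,252),(a,307,189),(d,403,200))]
side=[over('side0',x,u,v,34,34,3.9) for x,u,v in((b,377,255),(a,305,214),(d,328,186))]
top=[cv2.resize(x,(266,266)) for x in top]; side=[cv2.resize(x,(266,266)) for x in side]
cv2.imwrite('pics/ov.png',np.vstack([np.hstack(top),np.hstack(side)]))
E
python3 run.py
```

```text
[ 0.59450482  0.02138048 -0.12055375] 0.516366834351345
[0.46050271 0.23808076 0.73398378] 1.0629698475293878
[0.46221918 0.23915174 0.72826574] 0.5948197304634846
[ 0.52582694 -0.22678789  0.03254304] 0.548899052491663
```

View pics/ov.png

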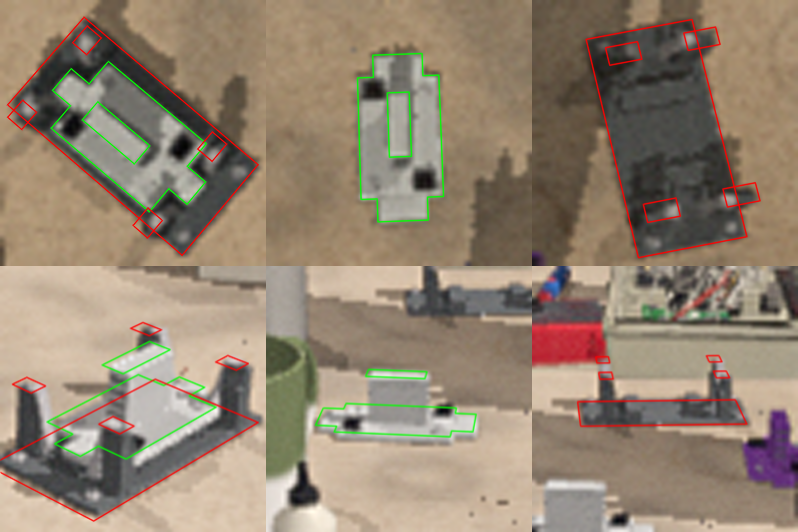

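Overlays fit well in the top view: brackets, cheek tops and ears line up within about 1 px. The side view agrees to about 2 px. Now the obstacle clearances and the first move numbers.

```bash
cat > go.py <<'E'
from fit import *
def delta(target,yaw):
    o=r.get_obs(); q=o['orientation']; Rt=R.from_quat(np.array(q)[[1,2,3,0]])
    # target: tool x at yaw, z down
    T=R.from_matrix(np.array([[np.cos(yaw),np.sin(yaw),0],[np.sin(yaw),-np.cos(yaw),0],[0,0,-1]]))
    d=Rt.inv().apply(np.array(target)-o['eef_pos'])*100
    t=(Rt.inv()*T).as_rotvec()
    print('shift cm',d.round(2),'turn',t.round(3),'| tcp',np.round(o['eef_pos'],4),'f',np.round(o['ft_force'],1),'t',o['clock'],'w',round(o['width'],4),'g',o['grasp_force'],'q',np.round(o['joint_positions'],2))
E
python3 - <<'E'
from go import *
c=load('top0');s=load('side0')
for n,u,v,z in(('oiltip',212,178,.082),('oilside',0,0,0),('brick',327,240,.13),('nozzle tip',372,136,.104),('pencup',205,150,.1),('mug',243,157,.08)): 
    if u: print(n,px2w(c,u,v,z))
print(px2w(s,281,272,0),'oil side foot')
delta([.47,-.10,.25],.282); delta([.4605,.238,.25],.734)
E
```

```text
oiltip [0.64154598 0.24886454 0.082     ]
brick [ 0.44295594 -0.00328944  0.13      ]
nozzle tip [ 0.67988276 -0.15631457  0.104     ]
pencup [0.70931697 0.25425213 0.1       ]
mug [0.68405225 0.16746271 0.08      ]
[0.635754   0.25752096 0.        ] oil side foot
shift cm [ 42.36 -34.77  -0.48] turn [-0.002 -0.    -0.   ] | tcp [ 0.1597 -0.5517  0.2445] f [0.2 0.4 0.1] t 0.1 w 0.0856 g 0.0 q [-1.36  0.31  1.51 -0.    1.33 -0.07]
shift cm [ 50.85 -67.5   -0.42] turn [-0.002 -0.001 -0.452] | tcp [ 0.1597 -0.5517  0.2445] f [0.2 0.4 0.1] t 0.1 w 0.0856 g 0.0 q [-1.36  0.31  1.51 -0.    1.33 -0.07]
```

Request:
carry_out(motion="0.5 3.53 -2.9 0 0 0 0;0.5 3.53 -2.9 0 0 0 0;0.5 3.53 -2.9 0 0 0 0;0.5 3.53 -2.9 0 0 0 0;0.5 3.53 -2.9 0 0 0 0;0.5 3.53 -2.9 0 0 0 0;0.5 3.53 -2.9 0 0 0 0;0.5 3.53 -2.9 0 0 0 0;0.5 3.53 -2.9 0 0 0 0;0.5 3.53 -2.9 0 0 0 0;0.5 3.53 -2.9 0 0 0 0;0.5 3.53 -2.9 0 0 0 0;0.5 0 0 0 0 0 0", squeeze=40)

```text
clock: 1.72
eef_pos: [0.4712, -0.0979, 0.245]
orientation: [-0.0, 0.99, 0.143, 0.0]
ft_force: [-0.7, -0.3, 0.9]
width: 0.0428
grasp_force: 0.0
```

```bash
python3 -c "
from go import *
delta([.4605,.238,.25],.734)"
```

```text
shift cm [  8.45 -32.53  -0.47] turn [-0.001 -0.    -0.448] | tcp [ 0.4712 -0.0979  0.245 ] f [-0.7 -0.3  0.9] t 1.725 w 0.0428 g 0.0 q [-0.29  0.18  1.69  0.    1.27  0.99]
```

Request:
carry_out(motion="0.5 1.207 -4.647 0 0 0 0;0.5 1.207 -4.647 0 0 0 0;0.5 1.207 -4.647 0 0 0 0;0.5 1.207 -4.647 0 0 0 0;0.5 1.207 -4.647 0 0 0 0;0.5 1.207 -4.647 0 0 0 0;0.5 1.207 -4.647 0 0 0 0;0.5 0 0 3 0 0 -0.15;0.5 0 0 3 0 0 -0.15;0.5 0 0 3 0 0 -0.15;0.5 0 0 3 0 0 0;0.5 0 0 0 0 0 0;0.5 0 0 0 0 0 0")

```text
clock: 3.35
eef_pos: [0.4613, 0.2353, 0.126]
orientation: [0.0, 0.934, 0.357, 0.0]
ft_force: [0.3, -0.1, 0.5]
width: 0.0422
grasp_force: 0.0
```

```bash
python3 -c "
from go import *
delta([.4605,.238,.034],.734)
c=shot('side','s1');shot('top','t1')
p=np.load('p.npy')
o=r.get_obs();x,y,z=o['eef_pos']
a=over('side','',0,0,1,1,1) if 0 else over('s1',[(p[1],plate(15,10),(0,255,0))],380,225,75,75,5)
cv2.imwrite('pics/s1c.png',np.hstack([cv2.resize(a,(400,400)),cv2.resize(over('t1',[],232,235,50,50,4),(400,400))]))"
```

```text
shift cm [ 0.12 -0.26  9.2 ] turn [ 0.    -0.001 -0.003] | tcp [0.4613 0.2353 0.126 ] f [ 0.3 -0.1  0.5] t 3.35 w 0.0422 g 0.0 q [ 0.39  0.35  1.79 -0.    1.    1.23]
```

View pics/s1c.png

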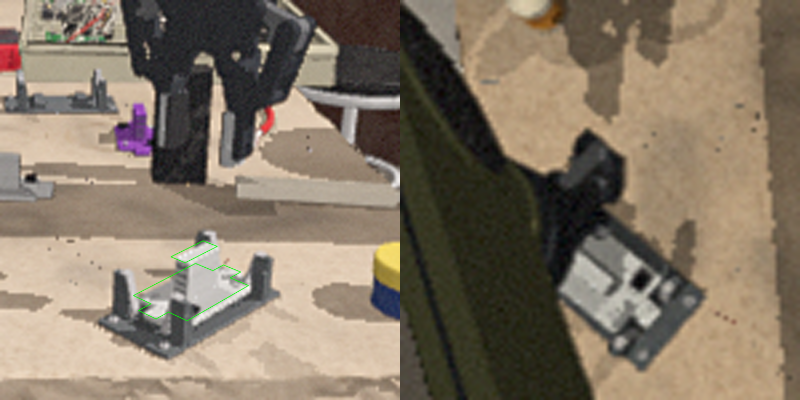

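The fingers at (170,120) and (235,130) straddle the rib at (198,255), and the plate stands undisturbed in the bracket. Descend and grip.

Request:
carry_out(motion="0.5 0.12 -0.26 2.2 0 0 0;0.5 0 0 2.5 0 0 0;0.5 0 0 2.5 0 0 0;0.5 0 0 1.5 0 0 0;0.5 0 0 0.5 0 0 0;0.5 0 0 0 0 0 0;0.0 0 0 0 0 0 0;0.0 0 0 0 0 0 0;0.0 0 0 0 0 0 0;0.0 0 0 0 0 0 0;0.0 0 0 0 0 0 0", squeeze=50)

```text
clock: 4.82
eef_pos: [0.4605, 0.2388, 0.0342]
orientation: [-0.0, 0.934, 0.358, 0.001]
ft_force: [-0.8, -0.2, 6.7]
width: 0.0109
grasp_force: 49.9
```

Request:
carry_out(motion="0.0 0 0 -1 0 0 0;0.0 0 0 -3 0 0 0;0.0 0 0 -5 0 0 0;0.0 0 0 -5 0 0 0;0.0 0 0 -4 0 0 0;0.0 0 0 -2 0 0 0;0.0 0 0 0 0 0 0;0.0 0 0 0 0 0 0")

```text
clock: 5.82
eef_pos: [0.4588, 0.238, 0.2322]
orientation: [0.0, 0.934, 0.358, -0.001]
ft_force: [-1.0, -0.1, -2.8]
width: 0.0107
grasp_force: 48.9
```

```bash
python3 -c "
from go import *
p=np.load('p.npy')
delta([p[3][0],p[3][1],.234],p[3][2])
delta([p[3][0],p[3][1],.234],.734)"
```

```text
shift cm [-26.07  39.06  -0.15] turn [0.    0.002 0.699] | tcp [0.4588 0.238  0.2322] f [-1.  -0.1 -2.8] t 5.825 w 0.0107 g 48.94778609275818 q [ 0.4   0.24  1.64 -0.    1.26  1.24]
shift cm [-26.07  39.06  -0.15] turn [-0.001  0.002 -0.002] | tcp [0.4588 0.238  0.2322] f [-1.  -0.1 -2.8] t 5.825 w 0.0107 g 48.94778609275818 q [ 0.4   0.24  1.64 -0.    1.26  1.24]
```

Request:
carry_out(motion="0.0 -1.3 1.95 0 0 0 0;0.0 -2.6 3.9 0 0 0 0;0.0 -2.6 3.9 0 0 0 0;0.0 -2.6 3.9 0 0 0 0;0.0 -2.6 3.9 0 0 0 0;0.0 -2.6 3.9 0 0 0 0;0.0 -2.6 3.9 0 0 0 0;0.0 -2.6 3.9 0 0 0 0;0.0 -2.6 3.9 0 0 0 0;0.0 -2.6 3.9 0 0 0 0;0.0 -1.3 1.95 0 0 0 0;0.0 0 0 0 0 0 0.175;0.0 0 0 1 0 0 0.175;0.0 0 0 3 0 0 0.175;0.0 0 0 4 0 0 0.175;0.0 0 0 2 0 0 0;0.0 0 0 0 0 0 0;0.0 0 0 0 0 0 0")

```text
clock: 8.07
eef_pos: [0.5273, -0.2252, 0.1335]
orientation: [-0.0, 1.0, 0.016, 0.0]
ft_force: [0.2, 0.1, -1.3]
width: 0.011
grasp_force: 49.0
```

```bash
python3 -c "
from go import *
p=np.load('p.npy')
delta([p[3][0],p[3][1],.080],p[3][2])
shot('side','s2');shot('top','t2')
o=r.get_obs();e=o['eef_pos']
h=(e[2]-.024)*1000
it=[([e[0],e[1],p[3][2]],plate(15,h),(0,255,0)),(p[3],bracket(26),(0,0,255))]
cv2.imwrite('pics/s2c.png',np.hstack([over('s2',it,328,170,38,38,5.2),over('t2',it,403,200,38,38,5.2)]))"
```

```text
shift cm [-0.16  0.15  5.35] turn [-0. -0. -0.] | tcp [ 0.5273 -0.2252  0.1335] f [ 0.2  0.1 -1.3] t 8.075 w 0.011 g 49.034430384635925 q [-0.48  0.41  1.66  0.    1.07  1.06]
```

View pics/s2c.png

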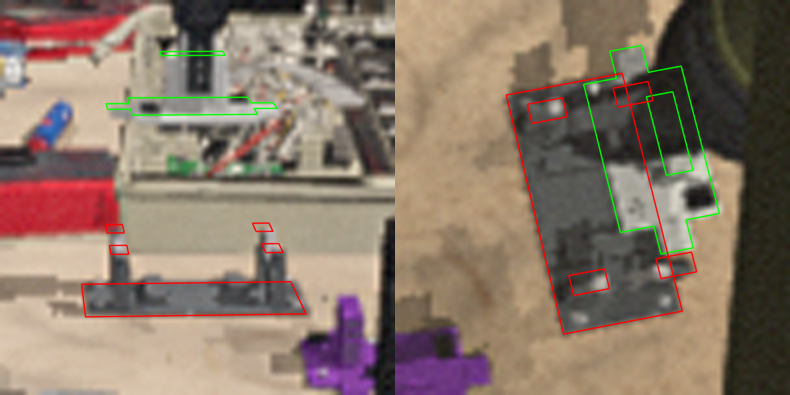

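The plate is held level: in the top view the model matches both ears, at (628,62) and (675,240). The side view may hint at a small offset along x, so I'll check that numerically against the bracket posts.

```bash
python3 - <<'E'
from go import *
p=np.load('p.npy');c=load('s2');a=load('s2')['pixels'].astype(int).mean(2);b=load('side0')['pixels'].astype(int).mean(2)
e=r.get_obs()['eef_pos'];h=e[2]-.024
pl=[e[0],e[1],p[3][2]]
print('model ear ends',w2px(c,pose(pl,[(.048,0.0075,h+.0025),(-.048,.0075,h+.0025)])))
for v in(149,150,151,152,153): print(v,(a-b)[v,305:350].astype(int))
pp=[(s*q,.031,.030) for s in(1,-1) for q in(.049,.039)]
print('model posts',w2px(c,pose(p[3],pp)))
for v in(180,182,184,186): print(v,b[v,306:348].astype(int))
E
```

```text
model ear ends [[310.16979809 153.36968268]
 [342.73548087 153.16457256]]
149 [   2    0    2    3    3    0    1    3    5    5    1    2    4    0
    4    3    2    0   22   48    4 -106  -89  -74 -101  -69   -1   14
   40    0   -8    0    1    1    0   -2    2    1    1    1    0    0
    2    2    3]
150 [   1    1    3    1    3    1    2   -1    5    5    3    0    4    1
    0    3   13  -23    6   52   15  -33  -32  -28  -21  -32    0   32
   68  -50 -122  -80  -35    4   -2   -2   -1    0    0    2    4    2
   -1    1    4]
151 [ -1   1   3   3   1   6   0   0   2   6   0  -9 -30 -26 -46 -21   5  23
 -14   9 -13 -11 -17 -22 -10   0  25  42  53 -20 -57 -46 -71  12  19  23
  18  18   0   0   2  -4   2   0   4]
152 [   4    2    4    0    2    4  -13  -20  -12   17  -10  -24 -105 -105
 -108  -48   36   43  -38    0    6  -11  -16  -20   -6   61    6   60
  103   90   98   64   42  104   91   65  109  133   19    0    1    4
    6    3    2]
153 [ -1   2   0   4   2   0 -31 -40 -37  12 -11 -10 -69 -82 -95 -43  59  75
  42  20  19   7  11 -10  25  71  69 109 121 132 115  32  7
[... 184 characters left out ...]
 [190 191 192 196 195  89  81 110 142 144 142 147 148 150 147 151 150 149
 147 150 150 148 152 151 154 153 152 150 153 151 157 158 165  86  83 160
 106 117 118 156 160 158]
182 [193 190 191 195 199  85  62  59  82 196 191 190 183 182 182 184 183 185
 187 188 189 188 189 187 190 188 187 187 186 187 184 187 187 102  65  78
  63  70  92 174 186 185]
184 [193 192 190 196 200  88  72  70  66 149 199 191 172 172 173 185 187 184
 183 185 185 187 186 188 190 186 184 141 138 136 162 183 186 102  82  57
 106  83  86 164 183 181]
186 [109  90 124 150 104  60  64  68  67  84  75  65 111 108 109 119 116 114
 109 113 118 114 113 113  89  80  70  67 109 110 112  94  77  64  99  58
  85  83  83 112 114 153]
```

The side view gives about 0.6 px (1.7 mm) and the top view about 0, so I'll use about half. Lower into the slot.

Request:
carry_out(motion="0.0 -0.08 0.15 2.35 0 0 0;0.0 0 0 2 0 0 0;0.0 0 0 1 0 0 0;0.0 0 0 0.5 0 0 0;0.0 0 0 0.5 0 0 0;0.0 0 0 0.5 0 0 0;0.0 0 0 0.5 0 0 0;0.0 0 0 0.5 0 0 0;0.0 0 0 0.5 0 0 0;0.0 0 0 0.3 0 0 0;0.0 0 0 0 0 0 0")

```text
clock: 9.55
eef_pos: [0.5259, -0.2261, 0.0463]
orientation: [-0.001, 1.0, 0.016, -0.0]
ft_force: [1.3, 4.8, -3.0]
width: 0.011
grasp_force: 49.0
```

The slot has been entered. The +y side force of 4.8 N says to shift about 1 mm toward +y. Do that, then push home.

Request:
carry_out(motion="0.0 0 -0.1 0 0 0 0;0.0 0 0 0.2 0 0 0;0.0 0 0 0.2 0 0 0;0.0 0 0 0.2 0 0 0;0.0 0 0 0 0 0 0")

```text
clock: 10.18
eef_pos: [0.5264, -0.2255, 0.0408]
orientation: [-0.0, 1.0, 0.016, 0.0]
ft_force: [0.4, 5.4, 0.8]
width: 0.011
grasp_force: 49.6
```

Request:
carry_out(motion="0.0 0 -0.15 0 0 0 0;0.0 0 0 0.2 0 0 0;0.0 0 0 0.2 0 0 0;0.0 0 0 0.2 0 0 0;0.0 0 0 0 0 0 0")

```text
clock: 10.8
eef_pos: [0.5266, -0.2247, 0.0347]
orientation: [0.0, 1.0, 0.016, 0.0]
ft_force: [0.8, 4.2, 0.5]
width: 0.0112
grasp_force: 49.6
```

Request:
carry_out(motion="0.0 0 -0.1 0.1 0 0 0;0.0 0 0 0.1 0 0 0;0.0 0 0 0.1 0 0 0;0.0 0 0 0 0 0 0")

```text
clock: 11.3
eef_pos: [0.5266, -0.2243, 0.0342]
orientation: [0.001, 1.0, 0.016, 0.001]
ft_force: [-4.1, 3.0, 18.8]
width: 0.0113
grasp_force: 52.2
```

```bash
python3 -c "
from go import *
p=np.load('p.npy')
delta([p[3][0],p[3][1],.080],p[3][2])
shot('side','s3');shot('top','t3')
it=[(p[3],bracket(26),(0,0,255)),([.5266,-.2247,p[3][2]],plate(15,10),(0,255,0))]
cv2.imwrite('pics/s3c.png',np.hstack([over('s3',[],328,185,28,28,14)]))"
```

```text
shift cm [-0.08  0.25 -4.58] turn [ 0.002 -0.002 -0.   ] | tcp [ 0.5266 -0.2243  0.0342] f [-4.1  3.  18.8] t 11.3 w 0.0113 g 52.24132239818573 q [-0.48  0.53  1.76 -0.    0.85  1.06]
```

View pics/s3c.png

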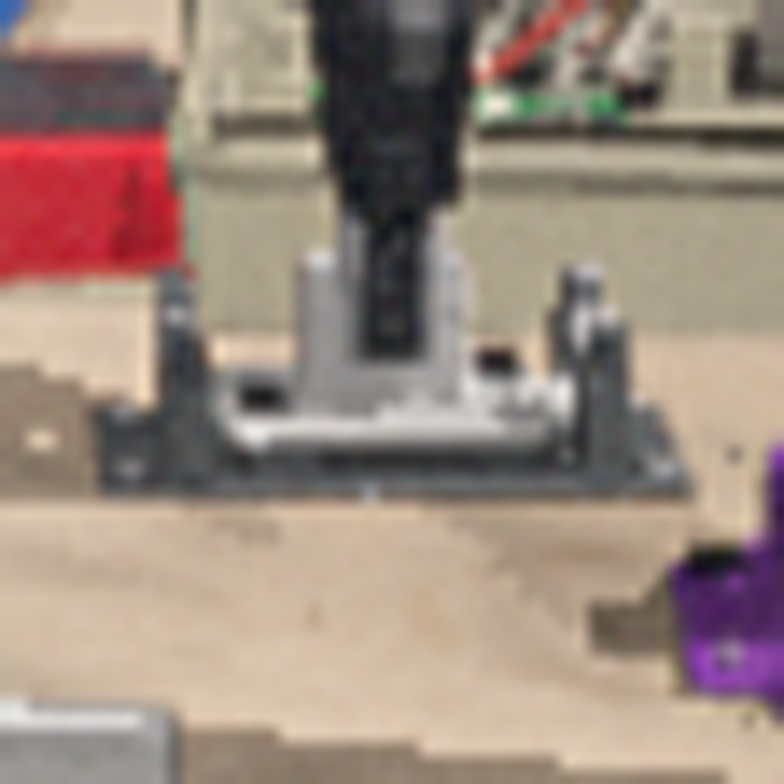

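The plate lies level and deep between the cheeks, with its underside edge at row 440 just above the base. TCP z is 0.0342, the same as when it sat on the other bracket's rests, and the push stalled at 19 N. It is home, so release and retreat.

Request:
carry_out(motion="0.0 0 0 0.1 0 0 0;0.0 0 0 0 0 0 0;0.5 0 0 0 0 0 0;0.5 0 0 0 0 0 0;0.5 0 0 0 0 0 0;0.5 0 0 -1.5 0 0 0;0.5 0 0 -3 0 0 0;0.5 0 0 -4 0 0 0;0.5 0 0 -5 0 0 0;0.5 0 0 -3.5 0 0 0;0.5 0 0 0 0 0 0")

```text
clock: 12.78
eef_pos: [0.5284, -0.2247, 0.2052]
orientation: [0.002, 1.0, 0.016, 0.004]
ft_force: [-0.1, -1.4, -0.5]
width: 0.0429
grasp_force: 0.0
```

```bash
python3 -c "
from go import *
p=np.load('p.npy')
delta([p[0][0],p[0][1],.2],p[0][2])
delta([p[0][0],p[0][1],.2],p[3][2])"
```

```text
shift cm [  7.39 -24.38   0.47] turn [ 0.004 -0.008  0.152] | tcp [ 0.5284 -0.2247  0.2052] f [-0.1 -1.4 -0.5] t 12.775 w 0.0429 g 0.0 q [-0.48  0.33  1.57 -0.    1.23  1.06]
shift cm [  7.39 -24.38   0.47] turn [ 0.004 -0.007 -0.001] | tcp [ 0.5284 -0.2247  0.2052] f [-0.1 -1.4 -0.5] t 12.775 w 0.0429 g 0.0 q [-0.48  0.33  1.57 -0.    1.23  1.06]
```

Request:
carry_out(motion="0.5 1.232 -4.063 0 0 0 0;0.5 1.232 -4.063 0 0 0 0;0.5 1.232 -4.063 0 0 0 0;0.5 1.232 -4.063 0 0 0 0;0.5 1.232 -4.063 0 0 0 0;0.5 1.232 -4.063 0 0 0 0;0.5 0 0 2 0.004 -0.008 0.152;0.5 0 0 4 0 0 0;0.5 0 0 4 0 0 0;0.5 0 0 0 0 0 0;0.5 0 0 0 0 0 0")

```text
clock: 14.15
eef_pos: [0.5921, 0.0228, 0.1013]
orientation: [-0.002, 0.998, -0.06, -0.004]
ft_force: [0.2, -0.4, 1.1]
width: 0.0426
grasp_force: 0.0
```

```bash
python3 -c "
from go import *
p=np.load('p.npy')
delta([p[0][0],p[0][1],.024],p[0][2])"
```

```text
shift cm [0.32 0.14 7.73] turn [-0.003  0.008  0.   ] | tcp [0.5921 0.0228 0.1013] f [ 0.2 -0.4  1.1] t 14.15 w 0.0426 g 0.0 q [-0.04  0.47  1.64  0.    1.03  1.65]
```

Request:
carry_out(motion="0.5 0.32 0.14 0 -0.003 0.008 0;0.5 0 0 2.7 0 0 0;0.5 0 0 3 0 0 0;0.5 0 0 1.5 0 0 0;0.5 0 0 0.5 0 0 0;0.5 0 0 0 0 0 0;0.0 0 0 0 0 0 0;0.0 0 0 0 0 0 0;0.0 0 0 0 0 0 0;0.0 0 0 0 0 0 0", squeeze=50)

```text
clock: 15.4
eef_pos: [0.5956, 0.0212, 0.0249]
orientation: [-0.0, 0.998, -0.06, 0.001]
ft_force: [-0.0, 1.3, 5.5]
width: 0.0115
grasp_force: 49.8
```

Request:
carry_out(motion="0.0 0 0 -1 0 0 0;0.0 0 0 -3 0 0 0;0.0 0 0 -5 0 0 0;0.0 0 0 -5 0 0 0;0.0 0 0 -4 0 0 0;0.0 0 0 -2 0 0 0;0.0 0 0 0 0 0 0;0.0 0 0 0 0 0 0")

```text
clock: 16.4
eef_pos: [0.5936, 0.0211, 0.2226]
orientation: [-0.0, 0.998, -0.06, -0.001]
ft_force: [-0.3, 0.2, -1.4]
width: 0.0113
grasp_force: 48.8
```

```bash
python3 -c "
from go import *
p=np.load('p.npy')
delta([p[2][0],p[2][1],.22],p[2][2])"
```

```text
shift cm [-15.66 -20.08   0.3 ] turn [-0.001  0.002 -0.849] | tcp [0.5936 0.0211 0.2226] f [-0.3  0.2 -1.4] t 16.4 w 0.0113 g 48.84608566761017 q [-0.04  0.35  1.5   0.    1.3   1.66]
```

Request:
carry_out(motion="0.0 -2.61 -3.347 0 0 0 0;0.0 -2.61 -3.347 0 0 0 0;0.0 -2.61 -3.347 0 0 0 0;0.0 -2.61 -3.347 0 0 0 0;0.0 -2.61 -3.347 0 0 0 0;0.0 -2.61 -3.347 0 0 0 0;0.0 0 0 0 0 0 -0.17;0.0 0 0 0 0 0 -0.17;0.0 0 0 2 0 0 -0.17;0.0 0 0 3 0 0 -0.17;0.0 0 0 3 0 0 -0.17;0.0 0 0 1 0 0 0;0.0 0 0 0 0 0 0;0.0 0 0 0 0 0 0")

```text
clock: 18.15
eef_pos: [0.464, 0.2395, 0.1346]
orientation: [-0.0, 0.934, 0.356, 0.001]
ft_force: [0.8, 0.2, -1.8]
width: 0.0112
grasp_force: 49.1
```

```bash
python3 -c "
from go import *
p=np.load('p.npy')
delta([p[2][0],p[2][1],.080],p[2][2])
shot('side','s4');shot('top','t4')
o=r.get_obs();e=o['eef_pos']
h=(e[2]-.0249)*1000
it=[([e[0],e[1],p[2][2]],plate(28,h),(0,255,0)),(p[2],bracket(39),(0,0,255))]
cv2.imwrite('pics/s4c.png',np.hstack([cv2.resize(over('s4',it,377,235,50,60,8),(400,480)),cv2.resize(over('t4',it,232,245,35,42,8),(400,480))]))"
```

```text
shift cm [-0.17 -0.09  5.46] turn [-0.    -0.001  0.   ] | tcp [0.464  0.2395 0.1346] f [ 0.8  0.2 -1.8] t 18.15 w 0.0112 g 49.0837687253952 q [0.4  0.35 1.77 0.   1.03 1.24]
```

View pics/s4c.png

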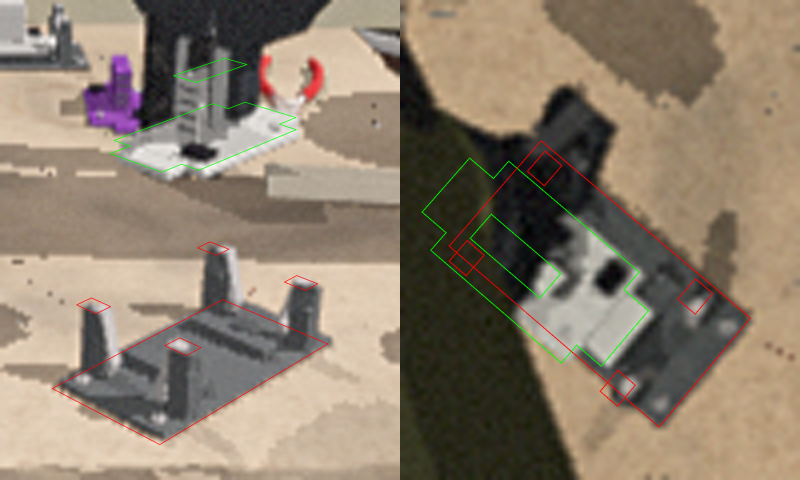

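The held plate's model agrees with the picture, with ear ends at (297,120) left and (625,330) right. The bracket posts agree within about 1 mm. Lower in.

Request:
carry_out(motion="0.0 -0.15 -0.09 2.46 0 0 0;0.0 0 0 2 0 0 0;0.0 0 0 1 0 0 0;0.0 0 0 0.5 0 0 0;0.0 0 0 0.5 0 0 0;0.0 0 0 0.5 0 0 0;0.0 0 0 0.5 0 0 0;0.0 0 0 0.5 0 0 0;0.0 0 0 0.5 0 0 0;0.0 0 0 0.2 0 0 0;0.0 0 0 0 0 0 0")

```text
clock: 19.62
eef_pos: [0.4614, 0.2389, 0.0471]
orientation: [-0.0, 0.934, 0.357, -0.0]
ft_force: [0.1, -0.1, -0.7]
width: 0.0108
grasp_force: 49.1
```

```bash
python3 -c "
from go import *
p=np.load('p.npy')
delta([p[2][0],p[2][1],.035],p[2][2])
o=r.get_obs();print(R.from_quat(np.array(o['orientation'])[[1,2,3,0]]).inv().apply(o['ft_force']))"
```

```text
shift cm [0.08 0.04 1.21] turn [-0.001  0.     0.001] | tcp [0.4614 0.2389 0.0471] f [ 0.1 -0.1 -0.7] t 19.625 w 0.0108 g 49.14680242538452 q [0.4  0.47 1.86 0.   0.81 1.24]
[0.01759962 0.12534952 0.68469025]
```

Free of side force. Push down.

Request:
carry_out(motion="0.0 0.04 0.02 0.2 0 0 0;0.0 0 0 0.2 0 0 0;0.0 0 0 0.2 0 0 0;0.0 0 0 0.2 0 0 0;0.0 0 0 0.2 0 0 0;0.0 0 0 0.1 0 0 0;0.0 0 0 0.1 0 0 0;0.0 0 0 0 0 0 0")

```text
clock: 20.62
eef_pos: [0.4624, 0.2393, 0.0353]
orientation: [-0.0, 0.934, 0.357, 0.0]
ft_force: [-0.1, 1.7, 2.4]
width: 0.0115
grasp_force: 49.7
```

Request:
carry_out(motion="0.0 0 0 0.1 0 0 0;0.0 0 0 0.1 0 0 0;0.0 0 0 0.1 0 0 0;0.0 0 0 0 0 0 0")

```text
clock: 21.12
eef_pos: [0.4623, 0.2392, 0.0348]
orientation: [-0.0, 0.934, 0.357, 0.001]
ft_force: [-5.6, -0.8, 24.9]
width: 0.011
grasp_force: 53.1
```

Bottomed at the expected 0.0348 with 25 N. Release and retreat.

Request:
carry_out(motion="0.5 0 0 0 0 0 0;0.5 0 0 0 0 0 0;0.5 0 0 0 0 0 0;0.5 0 0 -1.5 0 0 0;0.5 0 0 -3 0 0 0;0.5 0 0 -4 0 0 0;0.5 0 0 -5 0 0 0;0.5 0 0 -5 0 0 0;0.5 0 0 -2 0 0 0;0.5 -3 4 0 0 0 0;0.5 -3 4 0 0 0 0;0.5 -3 4 0 0 0 0;0.5 0 0 0 0 0 0;0.5 0 0 0 0 0 0")

```text
clock: 22.88
eef_pos: [0.4749, 0.0897, 0.2378]
orientation: [-0.001, 0.934, 0.356, 0.0]
ft_force: [0.1, 0.7, -0.1]
width: 0.0429
grasp_force: 0.0
```

```bash
python3 -c "
from go import *
p=np.load('p.npy')
shot('side','s5');shot('top','t5')
w=([.4623,.2392,p[2][2]],plate(28,10),(0,255,0)); n=([.5266,-.2243,p[3][2]],plate(15,10),(0,255,0))
t=[over('s5',[w],377,250,36,36,8),over('t5',[w],232,252,36,36,8),over('s5',[n],328,182,36,36,8),over('t5',[n],403,200,36,36,8)]
t=[cv2.resize(x,(300,300)) for x in t]
f=cv2.imread('pics/t5.png')[110:310,180:380]
cv2.imwrite('pics/fin.png',np.vstack([np.hstack(t[:2]),np.hstack(t[2:])]))"
```

```text
(no output)
```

View pics/fin.png

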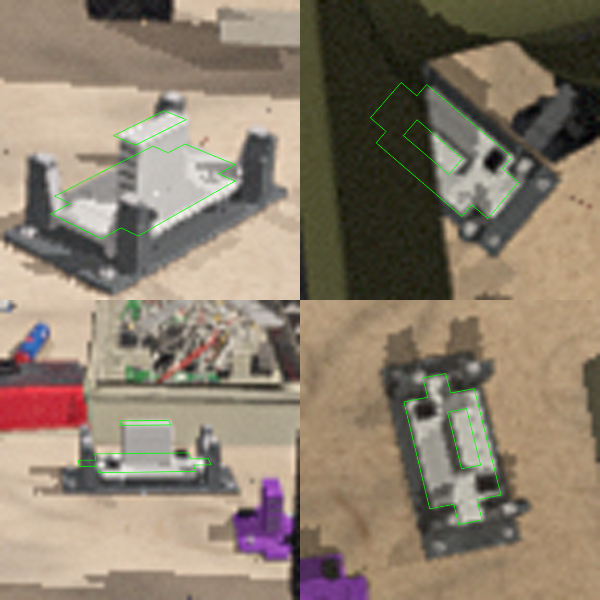

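In both views the plates lie on their home models, level and released. The wide plate's rib top is at (150,128) and the narrow plate's at (147,423). Hand in.

```bash
python3 -c "
from h import *
print(r.close_job())"
```

```text
the job is handed in; nothing more can be done
None
```

I moved the narrow-eared plate to the narrow-slotted bracket, then fitted the wide-eared plate in the wide-slotted one, pushing both down to the rests and letting go; the arm never went near the bottles or the brick, and I handed the job in at about 23 s.

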